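# Seat the mixer shaft in its ring stand

### The job

Take the thick steel mixer shaft out of the rack and lower it, nose down, through the shrinking rings of the ring stand, pushing it gently past the spring-loaded balls until the lowest, smallest ring stops it; leave it seated there, upright and released. The lowest ring is only lightly clamped at its set height: feel for it and do not push it down the post. Leave the slim shaft in the rack and everything else where it is.

Things in the scene. Friction and masses are not known exactly. Their poses are not given: they have to be found in the camera images.
- thick_shaft: The part to move: steel mixer shaft, 20 mm diameter, 145 mm long, with a round grey coupling on top (30 mm diameter, 45 mm high; 190 mm in all; 0.16 to 0.26 kg). Its lowest 15 mm is a conical nose narrowing to 10 mm at the flat tip. Origin: centre of the tip; z runs up to the coupling (z = 145 to 190 mm). Starts nose down in one of the rack's wells, tip 5 mm above the bench.
- slim_shaft: A slimmer and shorter shaft, 12 mm diameter, 80 mm long, with the same coupling (125 mm in all), standing in the rack's other well; it stays there. Origin: centre of its tip, z up.
- rack: White block 60 x 150 x 50 mm (x, y, z) fixed to the bench, with two round wells in its top, 21.5 mm wide and 45 mm deep, at y = -40 and +40 mm. Origin: centre of its underside. Which shaft stands in which well changes.
- stand: Steel ring stand fixed to the bench: grey foot (x -95 to +65, y -55 to +55 mm, 10 mm thick) and a 12 mm post at x = -52 mm, 138 mm high (collars 22 mm wide), carrying four level rings one below the other, all centred on the stand's z axis. Origin: on the bench on that axis; z up. Bores from the top down: 36, 30, 23 and 14 mm.
- ring1 (a point): Centre of the upper face of the top ring (bore 36 mm), 133 mm above the bench. The second ring (bore 30 mm) has its upper face 26 mm below this point. Both are 7 mm thick and fixed.
- ring3 (a point): Centre of the upper face of the third ring (bore 23 mm, 10 mm thick, fixed), 82 mm above the bench. In it two spring-loaded 12 mm balls stand 15 mm apart, on the stand's +y and -y sides, centred 5 mm below this face. Spread by the nose, they drag on the sliding shaft with about 4 to 8 N (less once held still), enough to keep it from sinking by itself.
- foot_centre (a point): Point on the foot's upper face (10 mm above the bench) below the rings. Over it hangs the lowest ring, the stop (bore 14 mm, 8 mm thick): the nose enters it by 6 mm and is stopped. It was set by hand with its upper face anywhere from 22 to 54 mm above the bench; that height is not measured. Only friction clamps it: it slips down the post when pushed with more than about 16 N.
- dish: Bystander: shallow round glass dish, 60 mm across, 14 mm high; origin at the centre of its underside.
- jar: Bystander: white screw-cap jar, 70 mm across, 90 mm high; origin at the centre of its underside.
- reagent: Bystander: small amber bottle, 48 mm across, 100 mm high; origin at the centre of its underside.
- beaker: Bystander: glass beaker, 70 mm across, 85 mm high; origin at the centre of its underside.
- pipette: Bystander: hand pipette lying flat, about 230 mm long, 28 mm wide, 24 mm high; origin near its middle.
Not all that is in view belongs to the job. What is shaped like the thick_shaft but blue or brown is not meant.

How it is judged:
By the outcome, as a careful person would: the job done as asked, in the order asked, and still so for the second after the job is handed in, with the robot touching nothing.
It also fails if it takes over 61 s, if anything falls off the work surface, if the arm or the gripper's body presses on something with over 40 N, if the wrist force passes 120 N, or if a joint passes its speed limit or range.

### The arm

A 7-joint arm with a two-finger parallel gripper is mounted at the origin on the work surface. World frame = base frame: x ahead of the robot, y to its left, z up, the work surface at z = 0. Lengths are in m, angles in rad, forces in N, time in s.
With the tool pointing down it reaches from about 0.425 to 1.025 m from the base axis. Payload 3.6 kg.
Tool frame: the origin (TCP) lies midway between the tips of the shut fingers; the grasp point (between the pads) lies ctrl.tcp_to_grasp behind it (ctrl.tcp_to_grasp is the distance from the TCP to the grasp point, in m); z points along the fingers, y is the line along which they close (so a half turn about z gives the same grasp; the last joint's range is limited). The gripper opens to 85 mm and grips with 20 to 120 N. Pads are 22 mm wide; open, the fingers measure 114 mm over their backs; the gripper's body (76 mm by 85 mm) begins 54 mm behind the grasp point. The pads swing forward as they close: fully open they stand 13 mm farther back than shut.
Start: joints at [1.25, 0.591, 0.048, 1.609, -0.033, 0.943, -0.034], TCP at [0.164, -0.706, 0.231] pointing down, gripper open.
Joint ranges: [-2.69, 2.69], [-0.47, 2.24], [-1.27, 1.36], [0.19, 2.51], [-1.53, 4.68], [0.08, 2.07], [-3.09, 3.09]. Speed limits (rad/s): [2.57, 2.57, 3.14, 3.14, 3.14, 3.14, 3.14].

### API

Orientations are given as a unit quaternion [x, y, z, w].
In Python, from plant import status, imaging, order, look_for, spot_point, ctrl gives the robot as it stands. The module is installed in compiled form; this text tells all that it offers.
- The arm moves only by the tool send_rows, never from a script. Its argument "moves" is a list of rows, each a list of 5 numbers: the finger opening in m, from 0 to 0.0854, then the shift along the tool's x, y, z in m, then the turn about the tool's z in degrees. In form: [[gripper, x, y, z, spin], ...]. A call has 1 to 5 rows; each row shifts and turns the commanded pose from where the row before left it, along the tool's axes as they then stand; what a row does not reach is not made up. A row lasts 1/10 s, in which the tool goes at most 50 mm and 8.59 degrees, less where a joint would pass 70% of its speed; a pose out of reach is approached as far as the arm can. A call with a gripper value outside its range is refused whole. The fingers move at their own pace and stop on an object; "newtons" is the grip in N (left out, the last holds). Time passes only in rows, so rows that do not move let the fingers close. It gives the time, the measured TCP pose, the force, the opening and the grip force at its end, in the units of the state.
- status.read_state(): the state, without advancing time (a new reading comes with each control period).
- imaging.get_image(name): name is "scene" or "top" or "wrist"; returns a dict with "color" (420x560x3 uint8, red, green, blue), "vertical_fov" (degrees; the focal length in pixels is half the picture's height over the tangent of half this angle, whatever the lens; pixels are square), "cx", "cy" (the principal point, pixels), "rvec" (rotation vector, rad) and "tvec" (3), from world to camera coordinates, as OpenCV has them. Camera axes: x right, y down, z forward; pixel columns grow to the right and rows downward; lengths in m; the calibration is good to about 2 mm. The wrist camera is an equidistant fisheye: a pixel r from the principal point sees the ray r / f radians off the axis. A picture is of the moment at which its call begins. There is no depth.
- order.hand_in(): hands the job in; it is judged then, once.
Trained networks look in a picture, given as the dict that the camera call returned (one of the last four; its "shot" number tells which), for a name from the list of things; names that differ only in an ending like _2 or _b are one class to them, and where a whole thing is asked for, a point or a joint stands for the part that bears it (a point fixed in the world has none). Each returns a list of dicts, best first, with "conf" (0 to 1); they miss things now and then, are a little off and sometimes report something else, mostly with a low value. They report only what shows in the picture. A call takes as long as a camera call. They do not tell look-alikes from the thing itself.
- look_for(picture, thing): "box" ([left, top, right, bottom] as shares, 0 to 1, of the picture: columns of its width, rows of its height, round what is visible of it).
- spot_point(picture, thing): "centre" ([column, row] as shares, 0 to 1, of the picture: columns of its width, rows of its height: a listed point, or the origin of a listed thing).
The state is a dict: "clock": time; "q": joint angles; "dq": joint speeds; "effort": joint torques, N m; "eef_pos": TCP position; "orientation": TCP orientation; "contact_force": force on the tool from outside, world axes, zero at the start; "moment": the same for the moment, N m; "grip_width": finger opening in m; "gripper_force": force on a finger pad.
Only numpy, scipy, OpenCV 4.12 (cv2) and the standard library are available. Lean on these libraries where they do the work, as an engineer would, in place of code of your own. Each camera call takes 0.05 s, during which the arm holds its last target. There are 200 camera calls.

## Working session

There is one attempt and no reset: what is moved stays moved. The work goes in short steps, Python scripts to look and compute and a tool call to move; the robot and the scene stay as the last step left them, time stands still between calls to the robot, and variables do not carry over. Pictures are saved under pics/ and viewed, at most 13 in all, crops included, and the job is handed in when it is done.

Besides the shell and the picture viewer there is one more tool, called after "Request:" by a JSON object that holds its "api" and its "payload". send_rows: Moves the arm, as the interface text tells. Its arguments: {"type":"object","properties":{"moves":{"type":"array"},"newtons":{"type":"number"}},"required":["moves"]}

```bash
mkdir -p pics; cat > h.py <<'E'
import numpy as np, cv2
from plant import status, imaging, order, look_for, spot_point, ctrl
from scipy.spatial.transform import Rotation as R
def cam(p):
    f=p["color"].shape[0]/2/np.tan(np.radians(p["vertical_fov"])/2)
    return f,R.from_rotvec(np.ravel(p["rvec"])).as_matrix(),np.ravel(p["tvec"])
def ray(p,uv,fish=False):
    f,M,t=cam(p); d=np.array([(uv[0]-p["cx"])/f,(uv[1]-p["cy"])/f,1.])
    if fish:
        r=np.hypot(d[0],d[1]); d=np.array([d[0]/max(r,1e-9)*np.sin(r),d[1]/max(r,1e-9)*np.sin(r),np.cos(r)])
    return -M.T@t, M.T@d
def atz(p,uv,z,fish=False):
    c,d=ray(p,uv,fish); return c+d*(z-c[2])/d[2]
def proj(p,X):
    f,M,t=cam(p); c=M@np.asarray(X)+t; return p["cx"]+f*c[0]/c[2],p["cy"]+f*c[1]/c[2]
def tri(obs):
    A=np.zeros((3,3));b=np.zeros(3)
    for p,uv,fi in obs:
        c,d=ray(p,uv,fi); d/=np.linalg.norm(d); P=np.eye(3)-np.outer(d,d); A+=P;b+=P@c
    return np.linalg.solve(A,b)
def save(p,n): cv2.imwrite("pics/"+n,p["color"][:,:,::-1])
E
python3 - <<'E'
from h import *
s=status.read_state(); print({k:np.round(v,3) for k,v in s.items()}, ctrl.tcp_to_grasp)
P={}
for n in ["scene","top","wrist"]:
    p=imaging.get_image(n);P[n]=p;save(p,n+"0.png")
    c,_=ray(p,(0,0)); print(n,np.round(c,3),p["vertical_fov"])
    for t in ["thick_shaft","slim_shaft","rack","stand","ring1","ring3","foot_centre","dish","jar","reagent","beaker","pipette"]:
        r=spot_point(p,t)
        z={"thick_shaft":.005,"slim_shaft":.005,"ring1":.133,"ring3":.082,"foot_centre":.01}.get(t,0)
        for q in r[:3]:
            uv=np.array(q["centre"])*[560,420]
            print(t,round(q["conf"],2),np.round(uv),np.round(atz(p,uv,z,n=="wrist"),3))
E
```

```text
{'clock': np.float64(0.0), 'q': array([ 1.25 ,  0.592,  0.048,  1.61 , -0.033,  0.943, -0.034]), 'dq': array([ 0.   , -0.   ,  0.   ,  0.   , -0.001,  0.001, -0.001]), 'effort': array([-1.0000e-03, -5.4869e+01,  1.5460e+00, -1.9812e+01,  9.0000e-03,
        9.0000e-03, -0.0000e+00]), 'eef_pos': array([ 0.164, -0.705,  0.23 ]), 'orientation': array([ 0.994,  0.114, -0.   , -0.001]), 'contact_force': array([ 0.235, -0.805,  0.295]), 'moment': array([-0.013,  0.043,  0.019]), 'gripper_force': np.float64(0.0), 'grip_width': np.float64(0.085)} 0.0187
scene [ 1.483 -0.059  0.82 ] 45.710638899073764
thick_shaft 0.63 [159. 238.] [ 0.543 -0.308  0.005]
rack 0.66 [205. 238.] [ 0.539 -0.194  0.   ]
ring1 0.69 [375. 201.] [0.567 0.209 0.133]
ring1 0.59 [377. 184.] [0.501 0.226 0.133]
ring3 0.69 [375. 201.] [0.5   0.229 0.082]
ring3 0.59 [377. 184.] [0.428 0.247 0.082]
foot_centre 0.85 [371. 222.] [0.497 0.228 0.01 ]
dish 0.74 [372. 222.] [0.482 0.235 0.   ]
dish 0.47 [287. 221.] [0.474 0.013 0.   ]
jar 0.58 [296. 280.] [0.687 0.023 0.   ]
reagent 0.83 [284. 245.] [ 0.57  -0.001  0.   ]
beaker 0.
[... 154 characters left out ...]
 0.615 -0.23   0.005]
thick_shaft 0.8 [393. 219.] [ 0.538 -0.313  0.005]
thick_shaft 0.75 [267. 238.] [0.479 0.025 0.005]
slim_shaft 0.47 [333. 218.] [ 0.537 -0.152  0.005]
stand 0.95 [190. 230.] [0.495 0.233 0.   ]
ring1 0.91 [183. 223.] [0.502 0.228 0.133]
ring1 0.58 [186. 226.] [0.497 0.218 0.133]
ring3 0.91 [183. 223.] [0.506 0.237 0.082]
ring3 0.58 [186. 226.] [0.5   0.228 0.082]
foot_centre 0.84 [191. 228.] [0.5  0.23 0.01]
dish 0.81 [268. 239.] [0.476 0.023 0.   ]
jar 0.65 [271. 159.] [0.696 0.02  0.   ]
reagent 0.63 [276. 204.] [0.572 0.003 0.   ]
beaker 0.94 [114. 238.] [0.47  0.432 0.   ]
pipette 0.67 [423. 232.] [ 0.506 -0.398  0.   ]
wrist [ 0.244 -0.688  0.375] 65.70646984690485
```

View pics/scene0.png

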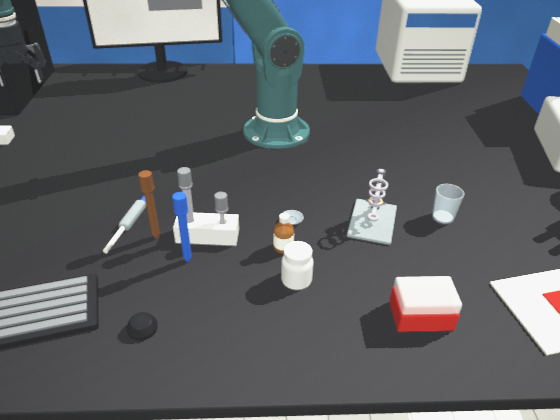

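View pics/top0.png

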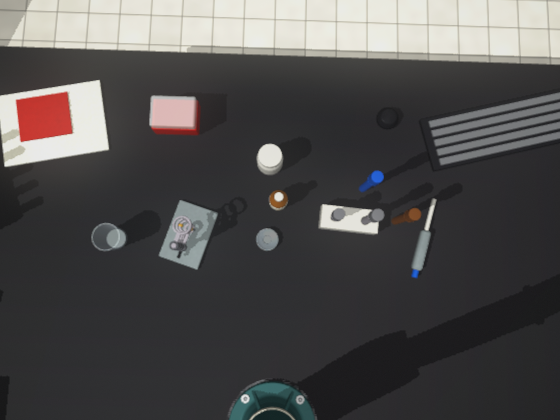

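Scene: thick grey shaft's coupling is at (185,178), in the rack well on the −y side. The blue one (180,200) and brown one (147,180) are decoys. In the top view they are at (377,215), (377,177) and (413,215), and the stand's rings are near (183,225). I'll measure these more finely.

```bash
python3 - <<'E'
from h import *
t=imaging.get_image("top");s=imaging.get_image("scene")
a=cv2.resize(t["color"][170:245,310:430],(480,300),interpolation=cv2.INTER_CUBIC)
b=cv2.resize(t["color"][200:270,155:225],(300,300),interpolation=cv2.INTER_CUBIC)
c=cv2.resize(s["color"][160:270,130:245],(313,300),interpolation=cv2.INTER_CUBIC)
d=cv2.resize(s["color"][160:250,340:410],(233,300),interpolation=cv2.INTER_CUBIC)
m=np.hstack([np.vstack([a,cv2.copyMakeBorder(c,0,0,0,480-313,cv2.BORDER_CONSTANT)]),np.vstack([b,cv2.copyMakeBorder(d,0,0,0,300-233,cv2.BORDER_CONSTANT)])])
cv2.imwrite("pics/m.png",m[:,:,::-1])
E
```

```text
(no output)
```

View pics/m.png

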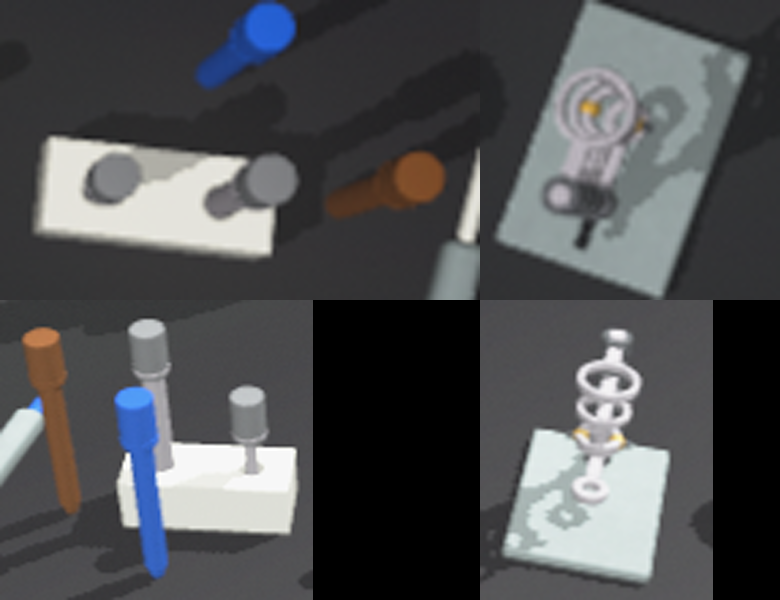

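```bash
python3 - <<'E'
from h import *
t=imaging.get_image("top");s=imaging.get_image("scene")
for n,uv,z in [("thick",(377.6,214.9),.195),("blue",(377.4,176.7),.19),("brown",(414.6,214.2),.19),("slim",(338.9,213.9),.13),("ring1",(182.0,224.8),.133),("post",(175,245),.138)]: print(n,np.round(atz(t,uv,z),4))
for n,uv,z in [("thick",(183.8,170.2),.195),("blue",(180,196.5),.19),("brown",(146.5,174.5),.19),("slim",(220.8,195),.13),("ring1",(378.2,183.8),.133),("ring3",(376,201.5),.082),("low",(373,216.2),.04)]: print("s",n,np.round(atz(s,uv,z),4))
print(tri([(t,(377.6,214.9),0),(s,(183.8,170.2),0)]),tri([(t,(182,224.8),0),(s,(378.2,183.8),0)]))
print(status.read_state()["clock"])
E
```

```text
thick [ 0.5282 -0.2284  0.195 ]
blue [ 0.6184 -0.2294  0.19  ]
brown [ 0.5327 -0.3156  0.19  ]
slim [ 0.5353 -0.1489  0.13  ]
ring1 [0.4987 0.2293 0.133 ]
post [0.4499 0.2425 0.138 ]
s thick [ 0.5281 -0.2292  0.195 ]
s blue [ 0.6219 -0.2273  0.19  ]
s brown [ 0.5369 -0.3121  0.19  ]
s slim [ 0.5356 -0.149   0.13  ]
s ring1 [0.4998 0.2294 0.133 ]
s ring3 [0.5033 0.2304 0.082 ]
s low [0.5091 0.2274 0.04  ]
[ 0.52825913 -0.22878862  0.19500789] [0.4988112  0.22957925 0.13232152]
2.15
```

Request:
{"api": "send_rows", "payload": {"moves": [[0.055,0,0,-0.04,0],[0.055,0.02,-0.016,-0.03,0],[0.055,0.035,-0.029,0,0],[0.055,0.035,-0.029,0,0],[0.055,0.035,-0.029,0,0]], "newtons": 40}}

```text
clock: 2.65
eef_pos: [0.2631, -0.5765, 0.3018]
orientation: [0.994, 0.113, 0.0, 0.0]
contact_force: [1.1, 0.3, 0.7]
grip_width: 0.0547
gripper_force: 0.0
```

Request:
{"api": "send_rows", "payload": {"moves": [[0.055,0.035,-0.029,0,0],[0.055,0.035,-0.029,0,0],[0.055,0.035,-0.029,0,0],[0.055,0.035,-0.029,0,0],[0.055,0.035,-0.029,0,0]]}}

```text
clock: 3.15
eef_pos: [0.4009, -0.3954, 0.3016]
orientation: [0.994, 0.114, 0.0, 0.0]
contact_force: [0.5, -1.0, 0.8]
grip_width: 0.055
gripper_force: 0.0
```

```bash
cat >> h.py <<'E'
def rem(x,y,z):
    s=status.read_state(); r=R.from_quat(s["orientation"])
    print("t",round(s["clock"],2),"pos",np.round(s["eef_pos"],4),"F",np.round(s["contact_force"],1),"w",round(s["grip_width"],4),"gf",round(s["gripper_force"],1),"q",np.round(s["q"],2),
      "axes",np.round(r.as_matrix().T.ravel(),3),"REM",np.round(r.inv().apply(np.array([x,y,z])-s["eef_pos"]),4))
E
python3 -c "
from h import *
rem(.528,-.229,.28)"
```

```text
t 3.15 pos [ 0.4009 -0.3954  0.3016] F [ 0.5 -1.   0.8] w 0.055 gf 0.0 q [ 0.72  0.31 -0.03  1.9   0.01  0.93 -0.66] axes [ 0.974  0.226  0.     0.226 -0.974  0.001  0.001 -0.001 -1.   ] REM [ 0.1614 -0.1335  0.0216]
```

Request:
{"api": "send_rows", "payload": {"moves": [[0.055,0.035,-0.029,0,0],[0.055,0.035,-0.029,0,0],[0.055,0.035,-0.029,0,0],[0.055,0.034,-0.028,0,0],[0.055,0.02,-0.0165,0,0]]}}

```text
clock: 3.65
eef_pos: [0.5277, -0.2287, 0.3017]
orientation: [0.993, 0.116, 0.001, -0.001]
contact_force: [0.0, 0.1, 1.0]
grip_width: 0.0551
gripper_force: 0.0
```

Request:
{"api": "send_rows", "payload": {"moves": [[0.055,0,0,0.02,0],[0.055,0,0,0,0]]}}

```text
clock: 3.85
eef_pos: [0.5242, -0.2312, 0.2794]
orientation: [0.993, 0.115, -0.002, -0.001]
contact_force: [-0.9, -0.6, 0.3]
grip_width: 0.0551
gripper_force: 0.0
```

```bash
python3 -c "
from h import *
rem(.528,-.229,.155)
p=imaging.get_image('wrist');save(p,'w1.png')
for n in ['thick_shaft','slim_shaft','rack']: print(n,[(round(q['conf'],2),np.round(np.array(q['centre'])*[560,420]),np.round(atz(p,np.array(q['centre'])*[560,420],.005,True),4)) for q in spot_point(p,n)])
"
```

```text
t 3.85 pos [ 0.5242 -0.2312  0.2794] F [-0.9 -0.6  0.3] w 0.0551 gf 0.0 q [ 0.42  0.35 -0.11  1.9   0.05  0.9  -1.05] axes [ 0.974  0.228 -0.004  0.228 -0.974 -0.003 -0.004  0.002 -1.   ] REM [ 0.0047 -0.001   0.1244]
thick_shaft [(0.9, array([346., 168.]), array([ 0.537 , -0.3197,  0.005 ])), (0.87, array([281., 164.]), array([ 0.5225, -0.2333,  0.005 ]))]
slim_shaft [(0.57, array([223., 139.]), array([ 0.5376, -0.1526,  0.005 ]))]
rack [(0.84, array([248., 147.]), array([ 0.5347, -0.1863,  0.005 ]))]
```

View pics/w1.png

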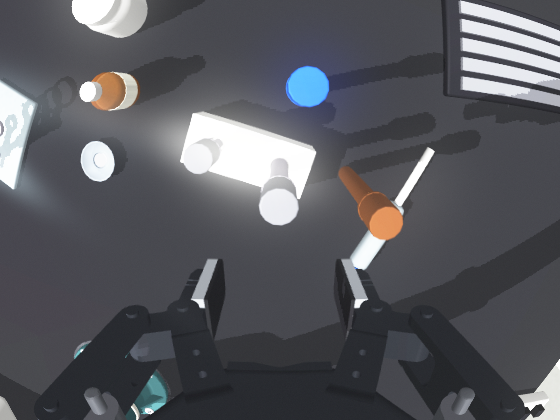

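Wrist view: the grey coupling's top is at (279,207), between the fingers (columns 210–345). Blue is at (307,86) and brown at (386,222), both clear.

```bash
python3 -c "
from h import *
p=imaging.get_image('wrist')
print(atz(p,(279,207),.195,True),atz(p,(200,156),.13,True),atz(p,(386,222),.19,True));rem(.528,-.229,.155)
"
```

```text
[ 0.52815841 -0.23372217  0.195     ] [ 0.53913507 -0.15526685  0.13      ] [ 0.53330528 -0.32138723  0.19      ]
t 4.1 pos [ 0.525  -0.2342  0.2821] F [1.1 0.  0.2] w 0.0552 gf 0.0 q [ 0.42  0.35 -0.1   1.9   0.05  0.9  -1.05] axes [ 0.975  0.224  0.001  0.224 -0.975  0.001  0.001 -0.001 -1.   ] REM [ 0.004  -0.0045  0.1271]
```

Request:
{"api": "send_rows", "payload": {"moves": [[0.055,0.003,0,0.03,0],[0.055,0,0,0.03,0],[0.055,0,0,0.03,0],[0.055,0,0,0.025,0],[0.055,0,0,0.012,0]]}}

```text
clock: 4.6
eef_pos: [0.5269, -0.2327, 0.1528]
orientation: [0.994, 0.113, -0.001, -0.0]
contact_force: [-0.5, -0.5, -0.8]
grip_width: 0.0548
gripper_force: 0.0
```

Request:
{"api": "send_rows", "payload": {"moves": [[0.04,0,0,0,0],[0.025,0,0,0,0],[0.02,0,0,0,0],[0.02,0,0,0,0],[0.02,0,0,0,0]], "newtons": 50}}

```text
clock: 5.1
eef_pos: [0.5284, -0.232, 0.1551]
orientation: [0.994, 0.114, 0.001, 0.0]
contact_force: [-0.7, 1.9, 1.0]
grip_width: 0.0291
gripper_force: 49.3
```

```bash
python3 -c "
from h import *
rem(.528,-.229,.153)"
```

```text
t 5.1 pos [ 0.5284 -0.232   0.1551] F [-0.7  1.9  1. ] w 0.0291 gf 49.3 q [ 0.4   0.51 -0.09  2.01  0.08  0.63 -1.08] axes [ 0.974  0.226  0.001  0.226 -0.974  0.     0.001 -0.    -1.   ] REM [ 0.0003 -0.0031  0.0021]
```

Request:
{"api": "send_rows", "payload": {"moves": [[0.02,0,0,-0.01,0],[0.02,0,0,-0.02,0],[0.02,0,0,-0.025,0],[0.02,0,0,-0.03,0],[0.02,0,0,-0.03,0]]}}

```text
clock: 5.6
eef_pos: [0.5281, -0.2328, 0.2712]
orientation: [0.994, 0.114, 0.0, 0.001]
contact_force: [1.2, -0.3, -1.7]
grip_width: 0.029
gripper_force: 49.4
```

Request:
{"api": "send_rows", "payload": {"moves": [[0.02,0,0,-0.03,0],[0.02,0,0,-0.03,0],[0.02,0,0,-0.015,0],[0.02,0,0,0,0]]}}

```text
clock: 6.0
eef_pos: [0.5298, -0.2333, 0.3481]
orientation: [0.994, 0.113, 0.003, 0.002]
contact_force: [0.3, -0.7, -1.2]
grip_width: 0.029
gripper_force: 49.5
```

```bash
python3 -c "
from h import *
p=imaging.get_image('wrist');save(p,'w2.png');imaging.get_image('wrist');rem(.4995,.2295,.35)
imaging.get_image('wrist');rem(.4995,.2295,.35)"
```

```text
t 6.1 pos [ 0.5277 -0.2324  0.3445] F [ 0.   0.2 -2.2] w 0.0292 gf 49.5 q [ 0.42  0.29 -0.11  1.82  0.04  1.03 -1.04] axes [ 0.974  0.226  0.     0.226 -0.974  0.001  0.    -0.001 -1.   ] REM [ 0.0767 -0.4564 -0.0058]
t 6.15 pos [ 0.5272 -0.2322  0.3435] F [ 0.1 -0.4 -2.4] w 0.0287 gf 49.5 q [ 0.42  0.29 -0.11  1.82  0.04  1.03 -1.04] axes [ 0.974  0.226 -0.001  0.226 -0.974 -0.001 -0.002  0.    -1.   ] REM [ 0.0772 -0.456  -0.0063]
```

View pics/w2.png

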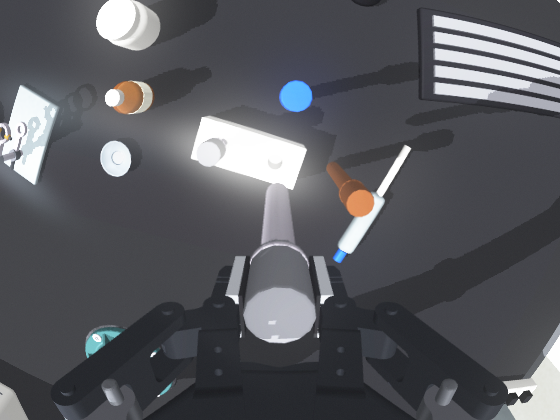

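Request:
{"api": "send_rows", "payload": {"moves": [[0.02,0.003,-0.018,0,0],[0.02,0.0065,-0.038,0,0],[0.02,0.0065,-0.038,0,0],[0.02,0.0065,-0.038,0,0],[0.02,0.0065,-0.038,0,0]]}}

```text
clock: 6.65
eef_pos: [0.5167, -0.0587, 0.3427]
orientation: [0.994, 0.114, -0.002, -0.0]
contact_force: [0.4, 0.5, -1.2]
grip_width: 0.0287
gripper_force: 49.5
```

Request:
{"api": "send_rows", "payload": {"moves": [[0.02,0.0065,-0.038,0,0],[0.02,0.0065,-0.038,0,0],[0.02,0.0065,-0.038,0,0],[0.02,0.0065,-0.038,0,0],[0.02,0.0065,-0.038,0,0]]}}

```text
clock: 7.15
eef_pos: [0.5055, 0.1333, 0.3427]
orientation: [0.994, 0.114, -0.001, 0.0]
contact_force: [1.6, 0.2, -2.5]
grip_width: 0.0292
gripper_force: 49.5
```

Request:
{"api": "send_rows", "payload": {"moves": [[0.02,0.0065,-0.038,0,0],[0.02,0.006,-0.032,0,0],[0.02,0.002,-0.016,0,0],[0.02,0,0,0,0],[0.02,0,0,0,0]]}}

```text
clock: 7.65
eef_pos: [0.5009, 0.2181, 0.343]
orientation: [0.994, 0.114, -0.001, 0.001]
contact_force: [-0.3, -0.5, -1.3]
grip_width: 0.029
gripper_force: 49.5
```

```bash
python3 -c "
from h import *
rem(.4995,.2265,.344)
for n in ['wrist','scene','top']:
  p=imaging.get_image(n);save(p,n+'3.png');rem(.4995,.2265,.344)
  im=p['color']
  if n=='scene': a=cv2.resize(im[90:240,330:430],(300,450),interpolation=cv2.INTER_CUBIC)
  if n=='wrist': w=im
b=np.zeros((450,800,3),np.uint8); b[:,500:]=a; b[:,:500]=cv2.resize(w[20:290,130:430],(500,450),interpolation=cv2.INTER_CUBIC)
cv2.imwrite('pics/m3.png',b[:,:,::-1])"
```

```text
t 7.65 pos [0.5009 0.2181 0.343 ] F [-0.3 -0.5 -1.3] w 0.029 gf 49.5 q [-0.22  0.26 -0.34  1.87  0.1   1.02 -1.95] axes [ 0.974  0.226 -0.003  0.226 -0.974  0.002 -0.002 -0.002 -1.   ] REM [ 0.0005 -0.0085 -0.001 ]
t 7.7 pos [0.5013 0.2173 0.3432] F [ 0.6  0.1 -2.2] w 0.0288 gf 49.5 q [-0.22  0.26 -0.34  1.87  0.1   1.02 -1.95] axes [ 0.975  0.224 -0.002  0.224 -0.975  0.002 -0.002 -0.002 -1.   ] REM [ 0.0003 -0.0093 -0.0008]
t 7.75 pos [0.5015 0.2171 0.3434] F [-0.4 -1.  -1.4] w 0.0288 gf 49.5 q [-0.22  0.26 -0.34  1.87  0.1   1.02 -1.95] axes [ 0.975  0.223 -0.002  0.223 -0.975  0.002 -0.001 -0.002 -1.   ] REM [ 0.0001 -0.0096 -0.0006]
t 7.8 pos [0.5016 0.2172 0.3437] F [ 0.2 -0.2 -1.3] w 0.0289 gf 49.5 q [-0.22  0.26 -0.34  1.87  0.1   1.02 -1.95] axes [ 0.975  0.223 -0.001  0.223 -0.975  0.001 -0.001 -0.002 -1.   ] REM [ 0.     -0.0096 -0.0003]
```

View pics/m3.png

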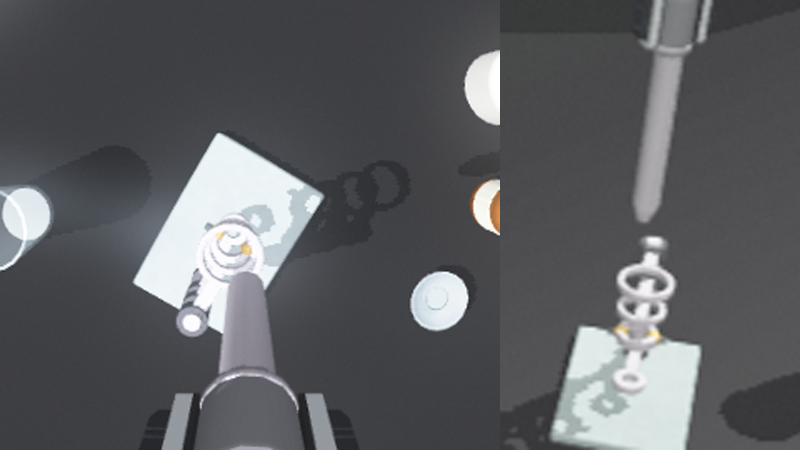

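```bash
python3 -c "
from h import *
w=imaging.get_image('wrist');s=imaging.get_image('scene');t=imaging.get_image('top')
print('w ring',atz(w,(268,170.5),.133,1),'tip',atz(w,(277,186),.194,1))
print('s ring',atz(s,(378.7,183.7),.133),'tip',atz(s,(377.5,162.5),.194),'tri tip',tri([(w,(277,186),1),(s,(377.5,162.5),0)]))
a=w['color'][130:220,220:320];b=s['color'][140:200,340:420]
m=np.zeros((600,800,3),np.uint8);m[:360,:400]=cv2.resize(a,(400,360),interpolation=cv2.INTER_CUBIC);m[:300,400:]=cv2.resize(b,(400,300),interpolation=cv2.INTER_CUBIC)
# top coupling
m[300:,400:700]=cv2.resize(t['color'][190:260,150:220],(300,300),interpolation=cv2.INTER_CUBIC)
cv2.imwrite('pics/m4.png',m[:,:,::-1])
rem(.4995,.2295,.344)"
```

```text
w ring [0.50241153 0.22946954 0.133     ] tip [0.50350128 0.2191135  0.194     ]
s ring [0.49936075 0.23073123 0.133     ] tip [0.49984855 0.2191968  0.194     ] tri tip [0.50389084 0.21867603 0.19634856]
t 7.95 pos [0.5017 0.2181 0.3442] F [ 0.4  0.9 -1.4] w 0.029 gf 49.5 q [-0.22  0.26 -0.34  1.87  0.1   1.02 -1.95] axes [ 0.975  0.224 -0.     0.224 -0.975  0.    -0.    -0.001 -1.   ] REM [ 0.0005 -0.0116  0.0002]
```

View pics/m4.png

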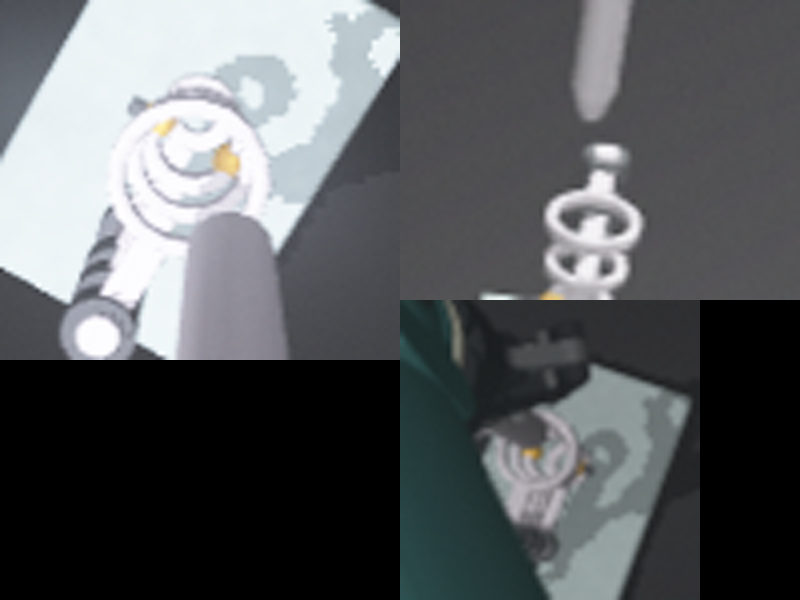

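```bash
python3 -c "
from h import *
w=imaging.get_image('wrist');s=imaging.get_image('scene')
T=R.from_quat(status.read_state()['orientation'])
r=atz(w,(267.2,173.5),.133,1);t=atz(w,(278,183),.209,1)-.01*np.array([.975,.224,0]);print('w',r,t,T.inv().apply(r-t))
r=atz(s,(378.8,184),.133);t=atz(s,(378.3,163.3),.194);print('s',r,t,T.inv().apply(r-t))
rem(.4995,.2295,.344)"
```

```text
w [0.49893065 0.23072188 0.133     ] [0.50066677 0.21848255 0.209     ] [ 0.00105353 -0.01232976  0.07599791]
s [0.50063135 0.23072625 0.133     ] [0.50334197 0.22040855 0.194     ] [-0.00032686 -0.01067361  0.06099811]
t 8.05 pos [0.5016 0.2187 0.3443] F [ 0.5 -0.1 -2.6] w 0.0289 gf 49.5 q [-0.22  0.26 -0.34  1.87  0.1   1.02 -1.95] axes [ 0.974  0.225  0.     0.225 -0.974  0.     0.    -0.    -1.   ] REM [ 0.0004 -0.011   0.0003]
```

Request:
{"api": "send_rows", "payload": {"moves": [[0.02,0.0003,-0.0115,0,0],[0.02,0,0,0.015,0],[0.02,0,0,0.015,0],[0.02,0,0,0.012,0],[0.02,0,0,0,0]]}}

```text
clock: 8.55
eef_pos: [0.4978, 0.2306, 0.3005]
orientation: [0.993, 0.114, -0.002, 0.001]
contact_force: [-0.5, -0.7, -2.0]
grip_width: 0.0287
gripper_force: 49.6
```

```bash
python3 -c "
from h import *
rem(.5,.23,.25)
w=imaging.get_image('wrist');s=imaging.get_image('scene');rem(.5,.23,.25)
a=w['color'][110:230,210:330];b=s['color'][130:220,335:425]
m=np.hstack([cv2.resize(x,(400,400),interpolation=cv2.INTER_CUBIC) for x in (a,b)])
cv2.imwrite('pics/m5.png',m[:,:,::-1])
for z in (.133,.107,.082): print(np.round(proj(s,(.4995,.230,z)),1))
"
```

```text
t 8.55 pos [0.4978 0.2306 0.3005] F [-0.5 -0.7 -2. ] w 0.0287 gf 49.6 q [-0.25  0.31 -0.34  1.92  0.13  0.94 -1.99] axes [ 0.974  0.227 -0.004  0.227 -0.974  0.001 -0.004 -0.001 -1.   ] REM [0.0022 0.0011 0.0505]
t 8.65 pos [0.4991 0.2311 0.3023] F [ 0.2  1.4 -2.1] w 0.0289 gf 49.6 q [-0.24  0.31 -0.34  1.92  0.13  0.94 -1.99] axes [ 0.974  0.226 -0.     0.226 -0.974 -0.    -0.     0.    -1.   ] REM [0.0006 0.0013 0.0523]
[378.4 183.7]
[376.9 192.4]
[375.6 200.6]
```

View pics/m5.png

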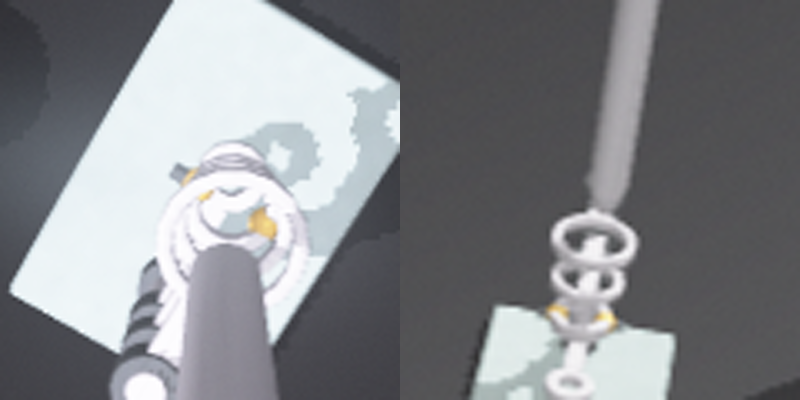

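```bash
python3 -c "
from h import *
w=imaging.get_image('wrist');s=imaging.get_image('scene')
T=R.from_quat(status.read_state()['orientation'])
r=atz(w,(279.9,182.6),.133,1);t=atz(w,(279.2,183.6),.167,1)-.01*np.array([.975,.224,0]);print('w',r,t,T.inv().apply(r-t))
r=atz(s,(378.7,183.6),.133);t=atz(s,(381.4,176.),.152);print('s',r,t,T.inv().apply(r-t))
rem(.4995,.23,.25);imaging.get_image('wrist');rem(.4995,.23,.25)"
```

```text
w [0.49988115 0.23021708 0.133     ] [0.49774426 0.23045568 0.167     ] [0.00197593 0.00073282 0.03400267]
s [0.49893797 0.23081428 0.133     ] [0.49430097 0.23561593 0.152     ] [0.00340323 0.00573502 0.01900224]
t 8.75 pos [0.4996 0.2312 0.3031] F [ 0.1  0.3 -1.9] w 0.0287 gf 49.6 q [-0.24  0.31 -0.34  1.92  0.13  0.94 -1.99] axes [ 0.974  0.226  0.002  0.226 -0.974 -0.001  0.001  0.001 -1.   ] REM [-0.0004  0.0012  0.0531]
t 8.8 pos [0.4996 0.2311 0.3031] F [-0.5  0.7 -1.1] w 0.0296 gf 49.6 q [-0.24  0.31 -0.34  1.92  0.13  0.94 -1.99] axes [ 0.974  0.226  0.002  0.226 -0.974 -0.     0.001  0.001 -1.   ] REM [-0.0004  0.0011  0.0531]
```

```bash
cat > edge.py <<'E'
from h import *
def axis_scene(x,y,zs):
    s=imaging.get_image('scene'); g=cv2.GaussianBlur(cv2.cvtColor(s['color'],cv2.COLOR_RGB2GRAY),(1,5),0).astype(float)
    for z in zs:
        u,v=proj(s,(x,y,z)); row=g[int(round(v))]; i0=int(round(u))-12; seg=row[i0:i0+25]; d=np.diff(seg)
        k=lambda a:(np.sum(a*(np.arange(24)+.5)*(a>a.max()*.4))/np.sum(a*(a>a.max()*.4)))
        L=k(np.maximum(d,0));Rr=k(np.maximum(-d,0))
        print(z,'proj',round(u,2),'L,R',round(i0+L,2),round(i0+Rr,2),'mid',round(i0+(L+Rr)/2,2))
E
python3 -c "
from edge import *
axis_scene(.4995,.2305,[.175,.185,.195,.21,.225,.24,.25,.26])
rem(.4995,.23,.25)"
```

```text
0.175 proj 381.09 L,R 377.82 386.47 mid 382.14
0.185 proj 381.69 L,R 378.38 387.07 mid 382.72
0.195 proj 382.3 L,R 379.26 387.93 mid 383.6
0.21 proj 383.23 L,R 380.24 388.49 mid 384.37
0.225 proj 384.17 L,R 380.58 389.5 mid 385.04
0.24 proj 385.13 L,R 381.58 390.49 mid 386.04
0.25 proj 385.78 L,R 382.27 391.08 mid 386.67
0.26 proj 386.43 L,R 382.59 391.66 mid 387.13
t 8.85 pos [0.4996 0.2311 0.3031] F [-0.6  0.4 -2. ] w 0.0294 gf 49.6 q [-0.24  0.31 -0.34  1.92  0.13  0.94 -1.99] axes [ 0.974  0.226  0.002  0.226 -0.974 -0.     0.001  0.001 -1.   ] REM [-0.0004  0.001   0.0531]
```

Request:
{"api": "send_rows", "payload": {"moves": [[0.02,0.001,0.0013,0.005,0],[0.02,0,0,0.015,0],[0.02,0,0,0.015,0],[0.02,0,0,0.015,0],[0.02,0,0,0.005,0]]}}

```text
clock: 9.35
eef_pos: [0.4995, 0.2289, 0.2458]
orientation: [0.994, 0.114, -0.001, 0.001]
contact_force: [-0.6, 0.2, -1.2]
grip_width: 0.0288
gripper_force: 49.6
```

Request:
{"api": "send_rows", "payload": {"moves": [[0.02,0,0,0,0],[0.02,0,0,0,0]]}}

```text
clock: 9.55
eef_pos: [0.5008, 0.2299, 0.2478]
orientation: [0.994, 0.114, 0.0, -0.0]
contact_force: [-0.7, 0.6, -1.4]
grip_width: 0.029
gripper_force: 49.6
```

```bash
python3 -c "
from h import *
rem(.5,.23,.232)
w=imaging.get_image('wrist');s=imaging.get_image('scene')
a=w['color'][120:240,220:340];b=s['color'][140:230,335:425]
m=np.hstack([cv2.resize(x,(400,400),interpolation=cv2.INTER_CUBIC) for x in (a,b)])
cv2.imwrite('pics/m6.png',m[:,:,::-1])
from edge import *
axis_scene(.4995,.2305,[.15,.16,.17,.18,.19,.2])
rem(.5,.23,.232)
"
```

```text
t 9.55 pos [0.5008 0.2299 0.2478] F [-0.7  0.6 -1.4] w 0.029 gf 49.6 q [-0.26  0.37 -0.33  1.98  0.16  0.82 -2.02] axes [ 0.974  0.226  0.001  0.226 -0.974 -0.     0.001  0.001 -1.   ] REM [-0.0008 -0.0003  0.0158]
0.15 proj 379.6 L,R 372.98 384.85 mid 378.92
0.16 proj 380.19 L,R 376.62 385.12 mid 380.87
0.17 proj 380.79 L,R 377.01 385.67 mid 381.34
0.18 proj 381.39 L,R 377.89 386.14 mid 382.01
0.19 proj 381.99 L,R 378.31 387.01 mid 382.66
0.2 proj 382.61 L,R 378.95 387.5 mid 383.23
t 9.7 pos [0.5009 0.23   0.2481] F [ 0.2  0.4 -1.6] w 0.0286 gf 49.6 q [-0.26  0.37 -0.33  1.98  0.16  0.82 -2.02] axes [ 0.974  0.226  0.002  0.226 -0.974 -0.     0.002  0.001 -1.   ] REM [-0.0009 -0.0002  0.0161]
```

View pics/m6.png

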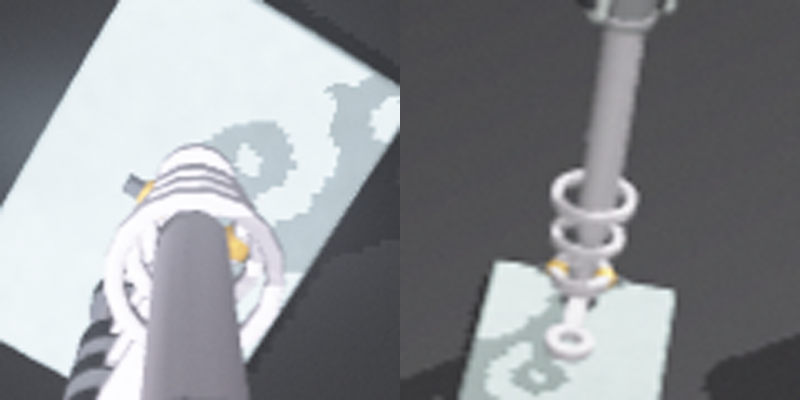

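Request:
{"api": "send_rows", "payload": {"moves": [[0.02,0,0.0007,0.005,0],[0.02,0,0,0.005,0],[0.02,0,0,0.005,0],[0.02,0,0,0.004,0],[0.02,0,0,0.002,0]]}}

```text
clock: 10.2
eef_pos: [0.5002, 0.2288, 0.2255]
orientation: [0.994, 0.114, -0.001, 0.0]
contact_force: [0.8, 0.0, -2.1]
grip_width: 0.0287
gripper_force: 49.6
```

Request:
{"api": "send_rows", "payload": {"moves": [[0.02,0,0,0.002,0],[0.02,0,0,0.002,0],[0.02,0,0,0.002,0]]}}

```text
clock: 10.5
eef_pos: [0.5006, 0.2286, 0.2203]
orientation: [0.994, 0.114, -0.0, 0.0]
contact_force: [-0.2, -0.8, -0.0]
grip_width: 0.0288
gripper_force: 49.6
```

Request:
{"api": "send_rows", "payload": {"moves": [[0.02,0,0,0.002,0],[0.02,0,0,0.002,0]]}}

```text
clock: 10.7
eef_pos: [0.5005, 0.2287, 0.2165]
orientation: [0.994, 0.114, -0.0, 0.0]
contact_force: [-1.0, -2.3, 2.9]
grip_width: 0.029
gripper_force: 49.9
```

Request:
{"api": "send_rows", "payload": {"moves": [[0.02,0,0.0007,0,0],[0.02,0,0,0.0015,0],[0.02,0,0,0.0015,0]]}}

```text
clock: 11.0
eef_pos: [0.5007, 0.2287, 0.2138]
orientation: [0.994, 0.114, 0.0, -0.0]
contact_force: [-1.8, -1.5, 3.8]
grip_width: 0.0287
gripper_force: 49.9
```

Request:
{"api": "send_rows", "payload": {"moves": [[0.02,0,0,0.0015,0],[0.02,0,0,0.0015,0]]}}

```text
clock: 11.2
eef_pos: [0.5006, 0.2286, 0.2106]
orientation: [0.994, 0.114, 0.0, -0.0]
contact_force: [-2.0, -1.2, 5.1]
grip_width: 0.0292
gripper_force: 50.0
```

Request:
{"api": "send_rows", "payload": {"moves": [[0.02,0,0,0.0015,0],[0.02,0,0,0.0015,0]]}}

```text
clock: 11.4
eef_pos: [0.5006, 0.2285, 0.2073]
orientation: [0.994, 0.114, -0.0, -0.0]
contact_force: [-2.0, -0.8, 5.1]
grip_width: 0.0292
gripper_force: 50.1
```

Request:
{"api": "send_rows", "payload": {"moves": [[0.02,-0.0007,0.0002,0.001,0],[0.02,0,0,0.001,0],[0.02,0,0,0.001,0],[0.02,0,0,0.001,0],[0.02,0,0,0.001,0]]}}

```text
clock: 11.9
eef_pos: [0.5001, 0.2282, 0.2023]
orientation: [0.994, 0.114, 0.0, -0.0]
contact_force: [-2.6, 0.7, 5.3]
grip_width: 0.029
gripper_force: 50.2
```

Request:
{"api": "send_rows", "payload": {"moves": [[0.02,0,0,0.001,0]]}}

```text
clock: 12.0
eef_pos: [0.5001, 0.2282, 0.2013]
orientation: [0.994, 0.114, 0.0, -0.0]
contact_force: [-2.0, 0.4, 3.7]
grip_width: 0.029
gripper_force: 50.2
```

```bash
python3 -c "
from h import *
rem(.5,.229,.19)
s=imaging.get_image('scene')
b=s['color'][185:235,350:400]
cv2.imwrite('pics/m7.png',cv2.resize(b,(500,500),interpolation=cv2.INTER_CUBIC)[:,:,::-1])
for z in (.082,.072,.06,.055,.05,.045,.04,.035,.03): print(z,(np.array(proj(s,(.4995,.2295,z)))-[350,185]+.5)*10)
rem(.5,.229,.19)
"
```

```text
t 12.0 pos [0.5001 0.2282 0.2013] F [-2.   0.4  3.7] w 0.029 gf 50.2 q [-0.27  0.43 -0.31  2.02  0.19  0.72 -2.05] axes [ 0.974  0.226  0.     0.226 -0.974 -0.     0.     0.    -1.   ] REM [ 0.0001 -0.0008  0.0113]
0.082 [258.59587505 160.8636765 ]
0.072 [253.17978573 192.89971175]
0.06 [246.75111617 230.92513428]
0.055 [244.09494441 246.63632499]
0.05 [241.45183021 262.27028051]
0.045 [238.82167753 277.82756899]
0.04 [236.20439126 293.30875298]
0.035 [233.59987722 308.71438957]
0.03 [231.00804214 324.04503041]
t 12.05 pos [0.5    0.2281 0.201 ] F [-1.1  0.6  1.5] w 0.0288 gf 50.0 q [-0.27  0.43 -0.31  2.02  0.19  0.72 -2.05] axes [ 0.974  0.226 -0.     0.226 -0.974 -0.    -0.     0.    -1.   ] REM [ 0.0002 -0.0009  0.011 ]
```

View pics/m7.png

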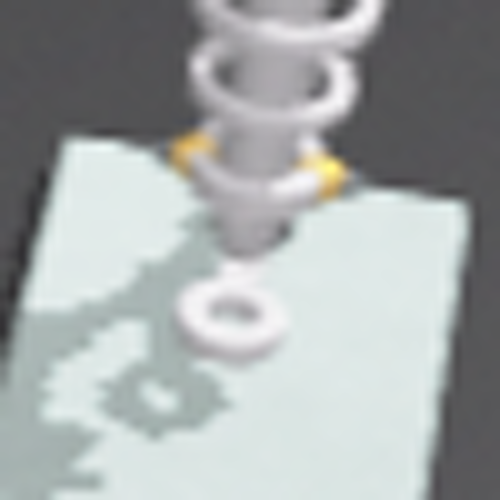

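The lowest ring's bore is at (233,310), which puts its upper face at about z 0.035. Seating should come with the tip near 0.029, and the tip is now at about 0.051.

Request:
{"api": "send_rows", "payload": {"moves": [[0.02,0,0,0.001,0],[0.02,0,0,0.001,0],[0.02,0,0,0.001,0],[0.02,0,0,0.001,0],[0.02,0,0,0.001,0]]}}

```text
clock: 12.55
eef_pos: [0.5, 0.2281, 0.1963]
orientation: [0.994, 0.114, 0.0, -0.0]
contact_force: [-0.2, 1.8, 3.8]
grip_width: 0.029
gripper_force: 50.3
```

Request:
{"api": "send_rows", "payload": {"moves": [[0.02,0,0,0.001,0],[0.02,0,0,0.001,0],[0.02,0,0,0.001,0],[0.02,0,0,0.001,0],[0.02,0,0,0.001,0]]}}

```text
clock: 13.05
eef_pos: [0.5, 0.228, 0.1912]
orientation: [0.994, 0.114, -0.0, -0.0]
contact_force: [-1.5, 0.9, 4.6]
grip_width: 0.0291
gripper_force: 50.3
```

Request:
{"api": "send_rows", "payload": {"moves": [[0.02,0,0,0.001,0],[0.02,0,0,0.001,0]]}}

```text
clock: 13.25
eef_pos: [0.5, 0.228, 0.1892]
orientation: [0.994, 0.114, -0.0, -0.0]
contact_force: [-2.0, -0.3, 5.3]
grip_width: 0.0292
gripper_force: 50.3
```

Request:
{"api": "send_rows", "payload": {"moves": [[0.02,0,0,0.0005,0],[0.02,0,0,0.0005,0],[0.02,0,0,0.0005,0],[0.02,0,0,0.0005,0]]}}

```text
clock: 13.65
eef_pos: [0.5, 0.228, 0.1873]
orientation: [0.994, 0.114, 0.0, -0.0]
contact_force: [-3.1, 0.3, 5.2]
grip_width: 0.0288
gripper_force: 50.4
```

Request:
{"api": "send_rows", "payload": {"moves": [[0.02,0,0,0.0005,0],[0.02,0,0,0.0005,0],[0.02,0,0,0.0005,0]]}}

```text
clock: 13.95
eef_pos: [0.5, 0.228, 0.1858]
orientation: [0.994, 0.114, 0.0, -0.0]
contact_force: [-1.7, 1.0, 4.9]
grip_width: 0.029
gripper_force: 50.4
```

Request:
{"api": "send_rows", "payload": {"moves": [[0.02,0,0,0.0005,0],[0.02,0,0,0.0005,0],[0.02,0,0,0.0005,0]]}}

```text
clock: 14.25
eef_pos: [0.5, 0.228, 0.1843]
orientation: [0.994, 0.114, -0.0, -0.0]
contact_force: [-2.4, 1.8, 5.7]
grip_width: 0.0286
gripper_force: 50.4
```

Request:
{"api": "send_rows", "payload": {"moves": [[0.02,0,0,0.0005,0],[0.02,0,0,0.0005,0]]}}

```text
clock: 14.45
eef_pos: [0.5, 0.228, 0.1833]
orientation: [0.994, 0.114, -0.0, -0.0]
contact_force: [-2.7, 0.9, 4.2]
grip_width: 0.0291
gripper_force: 50.4
```

Request:
{"api": "send_rows", "payload": {"moves": [[0.02,0,0,0.0005,0],[0.02,0,0,0.0005,0]]}}

```text
clock: 14.65
eef_pos: [0.5, 0.228, 0.1823]
orientation: [0.994, 0.114, 0.0, -0.0]
contact_force: [-1.9, 0.7, 5.0]
grip_width: 0.0288
gripper_force: 50.4
```

Request:
{"api": "send_rows", "payload": {"moves": [[0.02,0,0,0.0005,0],[0.02,0,0,0.0005,0]]}}

```text
clock: 14.85
eef_pos: [0.4999, 0.228, 0.1813]
orientation: [0.994, 0.114, -0.0, -0.0]
contact_force: [-1.4, 0.8, 5.3]
grip_width: 0.029
gripper_force: 50.4
```

Request:
{"api": "send_rows", "payload": {"moves": [[0.02,0,0,0.0005,0],[0.02,0,0,0.0005,0]]}}

```text
clock: 15.05
eef_pos: [0.4999, 0.228, 0.1803]
orientation: [0.994, 0.114, -0.0, -0.0]
contact_force: [-1.8, 1.9, 4.1]
grip_width: 0.0288
gripper_force: 50.4
```

Request:
{"api": "send_rows", "payload": {"moves": [[0.02,0,0,0.0005,0],[0.02,0,0,0.0005,0]]}}

```text
clock: 15.25
eef_pos: [0.4999, 0.2281, 0.1793]
orientation: [0.994, 0.114, -0.0, -0.0]
contact_force: [-2.5, 1.5, 5.4]
grip_width: 0.0287
gripper_force: 50.4
```

Request:
{"api": "send_rows", "payload": {"moves": [[0.02,0,0,0.0005,0],[0.02,0,0,0.0005,0]]}}

```text
clock: 15.45
eef_pos: [0.4999, 0.2281, 0.1783]
orientation: [0.994, 0.114, -0.0, -0.0]
contact_force: [-1.5, 1.9, 5.0]
grip_width: 0.0293
gripper_force: 50.4
```

Request:
{"api": "send_rows", "payload": {"moves": [[0.02,0,0,0.0005,0],[0.02,0,0,0.0005,0]]}}

```text
clock: 15.65
eef_pos: [0.5, 0.2281, 0.1774]
orientation: [0.994, 0.114, 0.0, -0.0]
contact_force: [-2.9, 2.3, 6.0]
grip_width: 0.0292
gripper_force: 50.5
```

Request:
{"api": "send_rows", "payload": {"moves": [[0.02,0,0,0.0005,0]]}}

```text
clock: 15.75
eef_pos: [0.5001, 0.2281, 0.1769]
orientation: [0.994, 0.114, 0.0, -0.0]
contact_force: [-2.9, 1.5, 6.7]
grip_width: 0.0289
gripper_force: 50.6
```

Request:
{"api": "send_rows", "payload": {"moves": [[0.02,0,0,0.0005,0]]}}

```text
clock: 15.85
eef_pos: [0.5002, 0.2281, 0.1766]
orientation: [0.994, 0.114, 0.0, -0.0]
contact_force: [-1.7, 1.4, 8.0]
grip_width: 0.029
gripper_force: 50.7
```

Request:
{"api": "send_rows", "payload": {"moves": [[0.02,0,0,0.0005,0]]}}

```text
clock: 15.95
eef_pos: [0.5003, 0.2282, 0.1763]
orientation: [0.994, 0.114, 0.0, -0.0]
contact_force: [-2.0, 0.7, 9.7]
grip_width: 0.029
gripper_force: 50.8
```

Request:
{"api": "send_rows", "payload": {"moves": [[0.02,0.0005,0,0,0],[0.02,0,0,0,0]]}}

```text
clock: 16.15
eef_pos: [0.5004, 0.2283, 0.1763]
orientation: [0.994, 0.114, -0.0, -0.0]
contact_force: [-2.9, 1.1, 7.9]
grip_width: 0.0288
gripper_force: 50.9
```

Request:
{"api": "send_rows", "payload": {"moves": [[0.034,0,0,0,0],[0.045,0,0,0,0],[0.045,0,0,0,0]]}}

```text
clock: 16.45
eef_pos: [0.5006, 0.2271, 0.1752]
orientation: [0.994, 0.113, -0.0, 0.0]
contact_force: [0.3, 0.3, 0.2]
grip_width: 0.0449
gripper_force: 0.0
```

```bash
python3 -c "
from h import *
rem(.5,.229,.19)
s=imaging.get_image('scene');w=imaging.get_image('wrist')
b=cv2.resize(s['color'][185:235,350:400],(500,500),interpolation=cv2.INTER_CUBIC)
c=cv2.resize(w['color'][150:400,200:350],(300,500),interpolation=cv2.INTER_CUBIC)
cv2.imwrite('pics/m8.png',np.hstack([b,c])[:,:,::-1])
from edge import *
axis_scene(.4995,.2295,[.15,.155,.16,.165])
rem(.5,.229,.19)
"
```

```text
t 16.45 pos [0.5006 0.2271 0.1752] F [0.3 0.3 0.2] w 0.0449 gf 0.0 q [-0.28  0.46 -0.3   2.04  0.22  0.67 -2.07] axes [ 0.974  0.225 -0.001  0.225 -0.974  0.001 -0.    -0.001 -1.   ] REM [-0.0002 -0.002  -0.0148]
0.15 proj 379.19 L,R 371.97 383.66 mid 377.81
0.155 proj 379.48 L,R 375.64 383.58 mid 379.61
0.16 proj 379.78 L,R 375.43 383.73 mid 379.58
0.165 proj 380.07 L,R 375.5 384.56 mid 380.03
t 16.6 pos [0.5006 0.2276 0.1754] F [ 0.1 -0.5  0.2] w 0.0453 gf 0.0 q [-0.28  0.46 -0.3   2.04  0.22  0.67 -2.07] axes [ 0.974  0.226 -0.     0.226 -0.974  0.    -0.    -0.    -1.   ] REM [-0.0002 -0.0015 -0.0146]
```

View pics/m8.png

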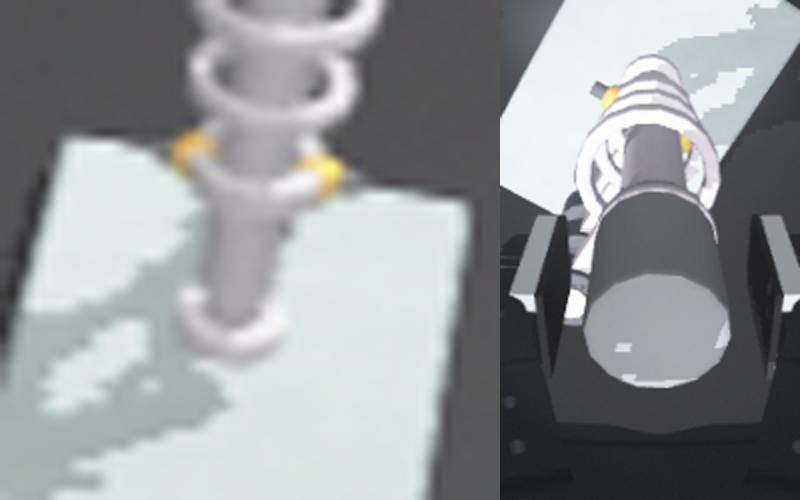

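Request:
{"api": "send_rows", "payload": {"moves": [[0.055,0,-0.001,0,0],[0.055,0,0,-0.02,0],[0.055,0,0,-0.02,0],[0.055,0,0,-0.02,0],[0.04,0,0,-0.005,0]]}}

```text
clock: 17.1
eef_pos: [0.5015, 0.2298, 0.2428]
orientation: [0.994, 0.114, 0.002, -0.001]
contact_force: [0.7, 1.0, -0.6]
grip_width: 0.0418
gripper_force: 0.0
```

Request:
{"api": "send_rows", "payload": {"moves": [[0.0,0,0,0,0],[0.0,0,0,0,0],[0.0,0,0,0,0],[0.0,0,0,0,0],[0.0,0,0,0.01,0]], "newtons": 30}}

```text
clock: 17.6
eef_pos: [0.5009, 0.2295, 0.2309]
orientation: [0.994, 0.114, 0.001, -0.0]
contact_force: [1.2, -0.2, -0.5]
grip_width: -0.0003
gripper_force: 0.0
```

Request:
{"api": "send_rows", "payload": {"moves": [[0.0,0,0,0.005,0],[0.0,0,0,0.002,0],[0.0,0,0,0.0,0]]}}

```text
clock: 17.9
eef_pos: [0.4999, 0.2288, 0.223]
orientation: [0.994, 0.114, -0.001, 0.0]
contact_force: [-0.6, -0.1, 0.1]
grip_width: -0.0002
gripper_force: 0.0
```

```bash
python3 -c "
from edge import *
axis_scene(.4995,.2295,[.15,.155,.16,.165])
rem(.5,.2285,.216)
w=imaging.get_image('wrist')
for n in (.216,): print([(round(q['conf'],2),np.round(np.array(q['centre'])*[560,420],1)) for q in spot_point(w,'thick_shaft')])
"
```

```text
0.15 proj 379.19 L,R 372.48 383.64 mid 378.06
0.155 proj 379.48 L,R 375.34 383.7 mid 379.52
0.16 proj 379.78 L,R 375.4 384.11 mid 379.76
0.165 proj 380.07 L,R 375.45 384.59 mid 380.02
t 17.95 pos [0.5002 0.229  0.2234] F [-0.   0.4  0.7] w -0.0002 gf 0.0 q [-0.26  0.4  -0.32  2.    0.18  0.77 -2.04] axes [ 0.974  0.226 -0.001  0.226 -0.974  0.    -0.001 -0.    -1.   ] REM [-0.0003  0.0004  0.0074]
[(0.83, array([279.7, 180.8]))]
```

Shaft unchanged after release. Now a gentle push from above, feeling for the top.

Request:
{"api": "send_rows", "payload": {"moves": [[0.0,0,0,0.001,0],[0.0,0,0,0.001,0],[0.0,0,0,0.001,0],[0.0,0,0,0.001,0]]}}

```text
clock: 18.45
eef_pos: [0.5003, 0.229, 0.2198]
orientation: [0.994, 0.114, 0.0, -0.0]
contact_force: [1.2, 0.1, -0.4]
grip_width: 0.0004
gripper_force: 0.0
```

Request:
{"api": "send_rows", "payload": {"moves": [[0.0,0,0,0.0005,0],[0.0,0,0,0.0005,0]]}}

```text
clock: 18.65
eef_pos: [0.5003, 0.229, 0.2187]
orientation: [0.994, 0.114, -0.0, -0.0]
contact_force: [-0.4, -0.3, 0.4]
grip_width: -0.0001
gripper_force: 0.0
```

Request:
{"api": "send_rows", "payload": {"moves": [[0.0,0,0,0.0005,0],[0.0,0,0,0.0005,0]]}}

```text
clock: 18.85
eef_pos: [0.5003, 0.229, 0.2177]
orientation: [0.994, 0.114, 0.0, 0.0]
contact_force: [-0.9, -0.2, 0.1]
grip_width: -0.0001
gripper_force: 0.0
```

Request:
{"api": "send_rows", "payload": {"moves": [[0.0,0,0,0.0005,0],[0.0,0,0,0.0005,0]]}}

```text
clock: 19.05
eef_pos: [0.5003, 0.229, 0.2168]
orientation: [0.994, 0.114, -0.0, 0.0]
contact_force: [0.5, 0.0, -0.5]
grip_width: -0.0001
gripper_force: 0.0
```

Request:
{"api": "send_rows", "payload": {"moves": [[0.0,0,0,0.0005,0]]}}

```text
clock: 19.15
eef_pos: [0.5005, 0.2292, 0.2166]
orientation: [0.994, 0.114, 0.0, -0.0]
contact_force: [-0.6, -0.5, 2.8]
grip_width: -0.0001
gripper_force: 1.8
```

Request:
{"api": "send_rows", "payload": {"moves": [[0.0,0,0,0.0005,0]]}}

```text
clock: 19.25
eef_pos: [0.5008, 0.2295, 0.2165]
orientation: [0.994, 0.114, 0.001, -0.0]
contact_force: [-0.5, 0.5, 5.0]
grip_width: 0.0003
gripper_force: 2.9
```

Request:
{"api": "send_rows", "payload": {"moves": [[0.0,0,0,0.0005,0]]}}

```text
clock: 19.35
eef_pos: [0.501, 0.2297, 0.2163]
orientation: [0.994, 0.114, 0.001, -0.0]
contact_force: [-0.7, -0.4, 7.3]
grip_width: 0.0001
gripper_force: 3.7
```

Request:
{"api": "send_rows", "payload": {"moves": [[0.0,0,0,0.0004,0]]}}

```text
clock: 19.45
eef_pos: [0.5012, 0.2299, 0.2162]
orientation: [0.994, 0.114, 0.001, -0.001]
contact_force: [-0.3, -0.2, 8.1]
grip_width: -0.0001
gripper_force: 4.2
```

Request:
{"api": "send_rows", "payload": {"moves": [[0.0,0,0,0.0005,0]]}}

```text
clock: 19.55
eef_pos: [0.5015, 0.2301, 0.216]
orientation: [0.994, 0.114, 0.002, -0.001]
contact_force: [-1.2, 0.3, 10.4]
grip_width: 0.0001
gripper_force: 5.1
```

Request:
{"api": "send_rows", "payload": {"moves": [[0.0,0,0,0.0004,0]]}}

```text
clock: 19.65
eef_pos: [0.5017, 0.2302, 0.2159]
orientation: [0.994, 0.114, 0.002, -0.001]
contact_force: [-1.0, -0.6, 11.9]
grip_width: 0.0002
gripper_force: 5.6
```

Request:
{"api": "send_rows", "payload": {"moves": [[0.0,0,0,-0.005,0],[0.0,0,0,-0.02,0],[0.0,0,0,-0.04,0],[0.0,0,0,-0.04,0],[0.0,0,0,0,0]]}}

```text
clock: 20.15
eef_pos: [0.5032, 0.231, 0.3245]
orientation: [0.994, 0.114, 0.005, -0.002]
contact_force: [0.3, 0.2, 0.9]
grip_width: -0.0001
gripper_force: 0.0
```

```bash
python3 -c "
from edge import *
rem(.5,.2285,.216)
axis_scene(.4995,.2295,[.05,.055,.06,.065,.14,.145,.15,.155,.16,.165,.175,.185,.195,.205,.21])
s=imaging.get_image('scene')
b=cv2.resize(s['color'][130:240,330:430],(545,600),interpolation=cv2.INTER_CUBIC)
cv2.imwrite('pics/m9.png',b[:,:,::-1])
print(proj(s,(.4995,.2295,.0325)),proj(s,(.4995,.2295,.2165)))
"
```

```text
t 20.15 pos [0.5032 0.231  0.3245] F [0.3 0.2 0.9] w -0.0001 gf 0.0 q [-0.23  0.29 -0.35  1.89  0.12  0.97 -1.98] axes [ 0.974  0.226  0.011  0.226 -0.974 -0.003  0.01   0.005 -1.   ] REM [-0.0049  0.002   0.1084]
0.05 proj 373.65 L,R 377.18 366.28 mid 371.73
0.055 proj 373.91 L,R 376.69 368.4 mid 372.55
0.06 proj 374.18 L,R 378.87 368.85 mid 373.86
0.065 proj 374.44 L,R 377.11 369.12 mid 373.11
0.14 proj 378.61 L,R 369.0 381.1 mid 375.05
0.145 proj 378.9 L,R 369.49 383.27 mid 376.38
0.15 proj 379.19 L,R 372.66 384.04 mid 378.35
0.155 proj 379.48 L,R 375.52 384.09 mid 379.8
0.16 proj 379.78 L,R 375.66 384.55 mid 380.1
0.165 proj 380.07 L,R 375.97 385.26 mid 380.62
0.175 proj 380.67 L,R 374.05 387.91 mid 380.98
0.185 proj 381.27 L,R 375.39 388.07 mid 381.73
0.195 proj 381.88 L,R 376.32 388.63 mid 382.48
0.205 proj 382.49 L,R 377.96 389.13 mid 383.55
0.21 proj 382.8 L,R 377.81 389.14 mid 383.48
(np.float64(372.7302380600947), np.float64(216.1389050188065)) (np.float64(383.20782444077633), np.float64(154.16423898868968))
```

View pics/m9.png

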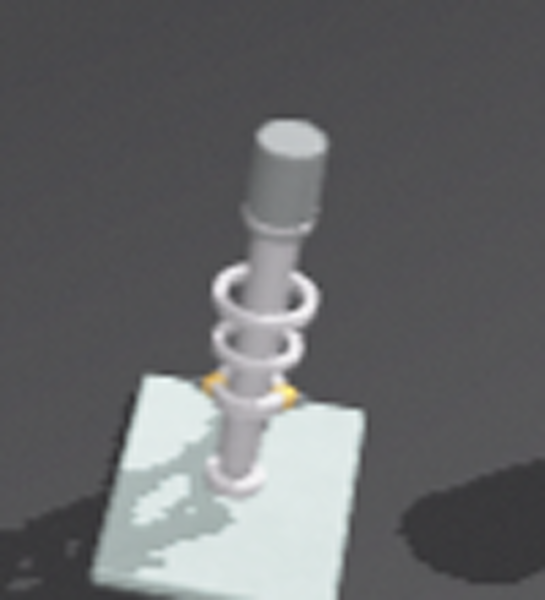

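The shaft stands upright with its nose in the lowest ring (about (236,475) in the crop), and the ring has not moved. The coupling top, at (292,138), lies on the stand axis, and the gripper is clear.

```bash
python3 -c "
from h import *
print(order.hand_in())"
```

```text
the job is handed in; nothing more can be done
None
```

The thick shaft is seated nose down in the lowest ring, upright and released. A gentle push from above of about 12 N met a firm stop, the ring had not visibly moved, and I handed the job in at about 20 s of the 61 s allowed.

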